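Proof-pull a pressed-in pin

ROBOT

A 6-joint arm with a two-finger parallel gripper is mounted at the origin on a cart in front of the work surface, level with it; the furniture and walls round the work are solid. World frame = base frame: x ahead of the robot, y to its left, z up, the work surface at z = 0. Lengths are in mm, angles in rad, forces in N, time in s.
With the tool pointing down it reaches from about 275 to 1000 mm from the base axis. Payload 8.4 kg.
Tool frame: the origin (TCP) lies midway between the tips of the shut fingers; the grasp point (between the pads) lies 19 mm behind it; z points along the fingers, y is the direction in which the jaws open and shut (so a half turn about z gives the same grasp; the last joint's range is limited). The gripper opens to 85 mm and grips with 20 to 120 N. Pads are 22 mm wide; open, the fingers measure 114 mm over their backs; the gripper's body (76 mm by 85 mm) begins 54 mm behind the grasp point. The pads swing forward as they close: fully open they stand 13 mm farther back than shut.
Start: joints at [1.323, 0.353, 1.633, -0, 1.155, -0.002], TCP at [152.081, 606.217, 198.881] pointing down, gripper open.
Joint ranges: [-2.63, 2.63], [-0.92, 2.1], [0.06, 2.66], [-1.3, 4.44], [0, 2.69], [-3.02, 3.02]. Speed limits (rad/s): [2.22, 2.22, 2.79, 3.14, 3.14, 3.14].

INTERFACE

Orientations are given as [roll, pitch, yaw] about the fixed x, y, z axes, in that order (R = Rz(yaw) Ry(pitch) Rx(roll)).
In Python, from rig import r gives the robot as it stands. The module is installed in compiled form; this text tells all that it offers.
- The arm moves only by the tool drive_tool, never from a script. Its argument "moves" is a list of rows, each a list of 3 entries, a list of its own where there are three numbers: the closure, from 0 (fully open) to 1 (shut), then the shift along the tool's x, y, z in cm, then the turn about the tool's z in degrees. In form: [[claw, [dx, dy, dz], roll], ...]. A call has 1 to 12 rows; each row is the pose to reach, as a shift and turn from the pose measured when the call began, along the tool's axes at that moment; what a row does not reach only later rows make up. A row lasts 1/8 s, in which the tool goes at most 62.5 mm and 10.7 degrees, less where a joint would pass 70% of its speed; a pose out of reach is approached as far as the arm can. A call with a gripper value outside its range is refused whole. The fingers move at their own pace and stop on an object; "grip_force" is the grip in N (left out, the last holds). Time passes only in rows, so rows that repeat a pose let the fingers close. It gives the time, the measured TCP pose, the force and the opening at its end, in the units of the state.
- r.sense(): the state, without advancing time (a new reading comes with each control period).
- r.grab_frame(name): name is "scene" or "top"; returns a dict with "color" (384x512x3 uint8, red, green, blue), "fx", "fy", "cx", "cy" (pixels), "D" ([k1, k2, p1, p2, k3] as OpenCV has them; the pictures are not rectified), "pose" (4x4, takes a point from camera to world coordinates). Camera axes: x right, y up, looking along -z (the intrinsics and any distortion apply to the point x, -y, -z); pixel columns grow to the right and rows downward; lengths in mm; the calibration is good to about 2 mm. A picture is of the moment at which its call begins. There is no depth.
- r.sign_off(): hands the job in, once; it reports no verdict.
Trained networks look in the newest picture that a camera, given by its name, has taken for a name from the list of things; names that differ only in an ending like _2 or _b are one class to them, and where a whole thing is asked for, a point or a joint stands for the part that bears it (a point fixed in the world has none). Each returns a list of dicts, best first, with "score" (0 to 1); they miss things now and then, are a little off and sometimes report something else, mostly with a low value. They report only what shows in the picture. A call takes as long as a camera call. They do not tell look-alikes from the thing itself.
- r.outline_of(thing, camera): "mask" (384x512 bool, what is visible of it) and "at" ([column, row] in pixels, amid what is visible of it).
- r.spot_point(thing, camera): "at" ([column, row] in pixels: a listed point, or the origin of a listed thing).
The state is a dict: "clock": time; "qpos": joint angles; "qvel": joint speeds; "joint_efforts": joint torques, N m; "eef_pos": TCP position; "tcp_rot": TCP orientation; "contact_force": force on the tool from outside, world axes, zero at the start; "wrist_torque": the same for the moment, N m; "opening": opening from 0.0 (shut) to 1.0 (fully open).
Only numpy, scipy, OpenCV 4.12 (cv2) and the standard library are available. Lean on these libraries where they do the work, as an engineer would, in place of code of your own. Each camera call takes 0.05 s, during which the arm holds its last target.

TASK

Check that the pin pressed into the sprung slide holds: by its black knob, lift the slotted steel stay, swing it about its loose bolt and drop the slot over the pin so that the stay lies flat. Then pull the knob slowly back toward the side the stay came from, so that the pin drags the slide out against its spring, until the pointer stands between the two upright fins; keep it there for about a second, never letting it go past the fins. Finally ease the load off slowly until the slide is home, and let go with the slot still over the pin; leave the things lying around where they are.

Things in the scene. Friction and masses are not known exactly. Their poses are not given: they have to be found in the camera images.
- tester: Proof-pull jig fixed to the bench: aluminium plate 262 (x) x 284 (y) x 18 mm. Origin on the bench, near the middle of its underside: the plate runs x -137..+125, y -165..+119 mm. The sprung slide moves along the jig's -x. A grey spring housing (44 x 66 mm, 21 mm above the plate) stands at x +66..+110, y -110..-44 mm.
- bolt (a point): Foot of the loose bolt, on the plate's top face (18 mm above the bench), at x 0, y +80 mm of the jig. Shank 10 mm thick; the underside of its 23 mm hexagon head is 30 mm above the plate, so the stay can be swung and raised by up to 24 mm but does not come off. Axes as the jig.
- stay: Slotted stay: loose flat steel bar 36 x 186 x 6 mm, about 0.25 kg, lying on the plate. Origin: centre of its 13 mm bolt hole, at the underside. The bar runs from y +18 to y -168 mm of its own frame (long axis along its -y), z up. At the start it is swung 0.6 to 1.05 rad clockwise (seen from above) from the direction bolt-to-pin, i.e. toward the jig's -x side; it fits over the pin when its axes are parallel to the jig's.
- stay_knob (a point): Centre of the upright round black knob on the stay, 105 mm from the bolt hole and 31 mm above the stay's underside. Knob 26 mm thick (30 mm collar on the lowest 6 mm), standing 50 mm above the stay's upper face. Axes as the stay.
- stay_slot (a point): Centre of the stay's slot, 150 mm from the bolt hole, half-way through the 6 mm thickness; the slot is 14 mm wide and 22 mm long (long way along the stay). Axes as the stay.
- pin (a point): Foot of the pin, level with the plate's top face: upright steel pin 10 mm thick, standing 14 mm above the plate, its top 5 mm tapered. It sits on the slide, 150 mm from the bolt along the jig's -y when the slide is home, and moves with the slide. Axes as the jig.
- pointer (a point): Tip of the dark pointer on the slide, 6 mm above the plate, 58 mm from the pin along the jig's -y; moves with the slide. Axes as the jig.
- mark (a point): Point midway between the two upright steel fins of the proof mark (fixed), at the pointer's height, 2 mm beyond the pointer's path on the jig's -y side. The gap between the fins is 15 mm, each fin is 5 mm thick and 22 mm high; it stands 23 to 33 mm along the jig's -x from the pointer's home. Axes as the jig.
- slide (a joint): Travel of the sprung slide in m: 0 home, growing as it is pulled along the jig's -x, stop at 0.055. Spring 350 N/m from zero, so 23 to 33 mm takes about 8 to 12 N at the pin (about 1.4 times that at the knob); it springs back when released.
- stick: Bystander: wooden modelling stick, 14 x 170 x 9 mm, lying beside the jig; origin under its centre.
- cup: Bystander: clear mixing cup, 65 mm across, 62 mm high; origin under its centre.
- felt_pen: Bystander: marker pen, 15 x 130 mm, lying in front of the jig; origin under its centre.
- sander: Bystander: sanding block, 62 x 96 x 28 mm, right of the jig; origin under its centre.
Not all that is in view belongs to the job. Of the things that look like the stay, the smaller one is meant.

How it is judged (in metres and radians):
On the way, in this order (a step that is already met when the one before it is completed fails the run):
1. the stay lies flat with its slot over the pin, the slide still (nearly) home (horizontal distance between stay_slot and pin below 0.012 m and z of stay_slot in the frame of pin below 0.008 m and angle between stay's own z axis and vertical below 0.06 rad and value of joint slide below 0.008 m), for 0.2 s.
2. the stay, held by the robot and still over the pin, pulls the slide so that the pointer stands between the two fins (within 7 mm of the middle) for 0.6 s (horizontal distance between stay_slot and pin below 0.012 m and z of stay_slot in the frame of pin below 0.008 m and angle between stay's own z axis and vertical below 0.06 rad and x of pointer in the frame of mark between -0.007 and 0.007 m and contact force between the fingers and stay above 2 N), for 0.6 s.
At the end, for the whole second after the job is handed in: The slide is home (within 5 mm), the stay lies flat and at rest with its slot still over the pin (slot centre within 12 mm of the pin, not lifted by more than 5 mm, tilted less than 0.06 rad) (horizontal distance between stay_slot and pin below 0.012 m and z of stay_slot in the frame of pin below 0.008 m and angle between stay's own z axis and vertical below 0.06 rad and value of joint slide below 0.005 m and linear speed of stay below 0.02 m/s); the robot touches nothing.
It fails at once if the pin is overloaded: the pointer goes beyond the fins (more than 14 mm past their middle) (x of pointer in the frame of mark below -0.014 m).
It fails at once if the load is snatched or let snap back: the slide moves faster than 0.2 m/s (velocity of joint slide above 0.2 m/s or velocity of joint slide below -0.2 m/s).
It fails at once if a bystander is moved more than 40 mm (distance of any of stick, cup, felt_pen, sander from where it was at the start of the episode above 0.04 m).
It also fails if it takes over 51 s, if anything falls off the work surface, if the arm or the gripper's body presses on something with over 40 N, if the wrist force passes 120 N, or if a joint passes its speed limit or range.

## Working session

There is one attempt and no reset: what is moved stays moved. The work goes in short steps, Python scripts to look and compute and a tool call to move; the robot and the scene stay as the last step left them, time stands still between calls to the robot, and variables do not carry over. Pictures are saved under pics/ and viewed, and the job is handed in when it is done.

Besides the shell and the picture viewer there is one more tool, called after "Emit:" by a JSON object that holds its "api" and its "payload". drive_tool: Moves the arm, as the interface text tells. Its arguments: {"type":"object","properties":{"moves":{"type":"array"},"grip_force":{"type":"number"}},"required":["moves"]}

```bash
mkdir -p pics; python3 - <<'E'
from rig import r
import cv2
s=r.sense();print(s)
for c in("scene","top"):
    f=r.grab_frame(c);print(c,f["fx"],f["fy"],f["cx"],f["cy"],f["D"],f["pose"])
    cv2.imwrite(f"pics/{c}0.png",f["color"][:,:,::-1])
    for t in["bolt","stay_knob","stay_slot","pin","pointer","mark","tester","stay"]:
        print(t,[(round(d["score"],2),[round(float(v),1) for v in d["at"]]) for d in r.spot_point(t,c)])
E
```

```text
{'clock': 0.0, 'qpos': array([ 1.32260723e+00,  3.53625894e-01,  1.63411000e+00,  7.04269948e-06,
        1.15521483e+00, -2.36714981e-03]), 'qvel': array([ 0.00391455, -0.00027112, -0.00019892,  0.00123712,  0.0014197 ,
        0.00010034]), 'joint_efforts': array([ 1.94184533e-03, -6.05264354e+01, -3.42069733e+01,  1.34218335e-04,
        9.45371023e-03, -1.94766324e-05]), 'eef_pos': array([151.94861647, 605.72275203, 198.18594292]), 'tcp_rot': array([-3.14023460e+00, -9.65409838e-06,  2.89576786e+00]), 'contact_force': array([-0.23912654, -0.0438881 ,  1.0110579 ]), 'wrist_torque': array([ 0.01790455, -0.02904012, -0.03152263]), 'opening': 1.0025555932512138}
scene 446.6042390977412 446.6042390977412 253.26695065639188 194.59912662944907 [-0.05870407  0.          0.          0.          0.        ] [[ 8.66790470e-01  3.63232385e-01 -3.41667258e-01  1.21910137e+02]
 [-4.98273704e-01  6.03467615e-01 -6.22535263e-01 -4.63469568e+02]
 [-1.99398430e-02  7.09851444e-01  7.04069124e-01  9.11464220e+02]
 [ 0.00000000e+00  0.00000000e+00  0.00000000e+00  1.00000000e+00]]
bolt [(0.76, [255.
[... 453 characters left out ...]
     0.         0.         0.        ] [[-2.79511379e-02  9.87440474e-01 -1.55499339e-01  3.89388513e+02]
 [-9.99587020e-01 -2.86486413e-02 -2.24588274e-03  2.70708236e+02]
 [-6.67252030e-03  1.55372346e-01  9.87833443e-01  1.10062389e+03]
 [ 0.00000000e+00  0.00000000e+00  0.00000000e+00  1.00000000e+00]]
bolt [(0.83, [259.9, 203.1])]
stay_knob [(0.9, [285.3, 216.8]), (0.68, [176.4, 266.0])]
stay_slot [(0.85, [296.1, 233.6]), (0.6, [194.3, 276.0]), (0.4, [254.4, 204.3])]
pin [(0.84, [300.8, 197.6]), (0.7, [324.4, 199.2])]
pointer [(0.57, [320.9, 195.9])]
mark [(0.61, [325.4, 199.5])]
tester [(0.91, [283.5, 203.9])]
stay [(0.9, [140.8, 241.7]), (0.76, [253.6, 207.7]), (0.15, [258.9, 205.1])]
```

```bash
python3 - <<'E'
import cv2
a=cv2.imread("pics/top0.png");cv2.imwrite("pics/top0b.png",cv2.resize(a[130:310,120:400],None,fx=2.8,fy=2.8,interpolation=cv2.INTER_CUBIC))
a=cv2.imread("pics/scene0.png");cv2.imwrite("pics/scene0b.png",cv2.resize(a[130:310,130:390],None,fx=3,fy=3,interpolation=cv2.INTER_CUBIC))
E
```

```text
(no output)
```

View pics/top0.png

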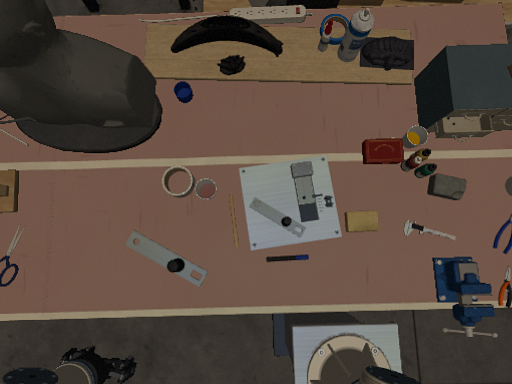

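View pics/scene0.png

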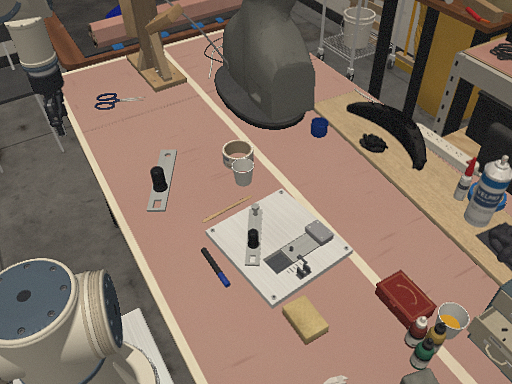

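```bash
sleep 0
```

```text
(no output)
```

View pics/top0b.png

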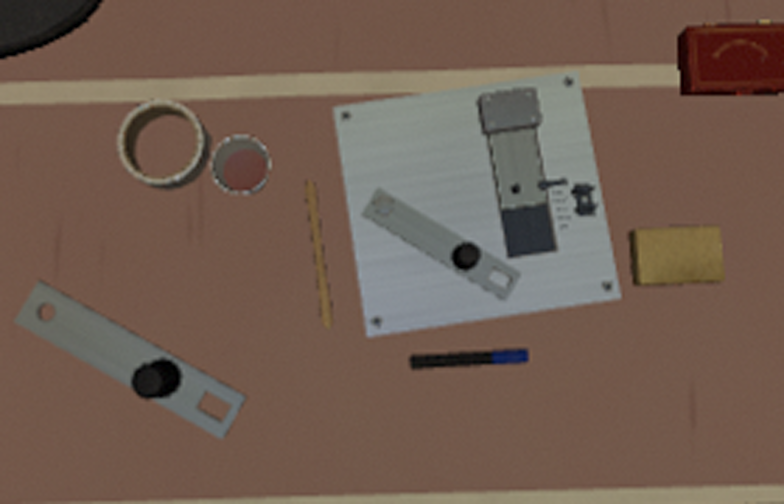

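View pics/scene0b.png

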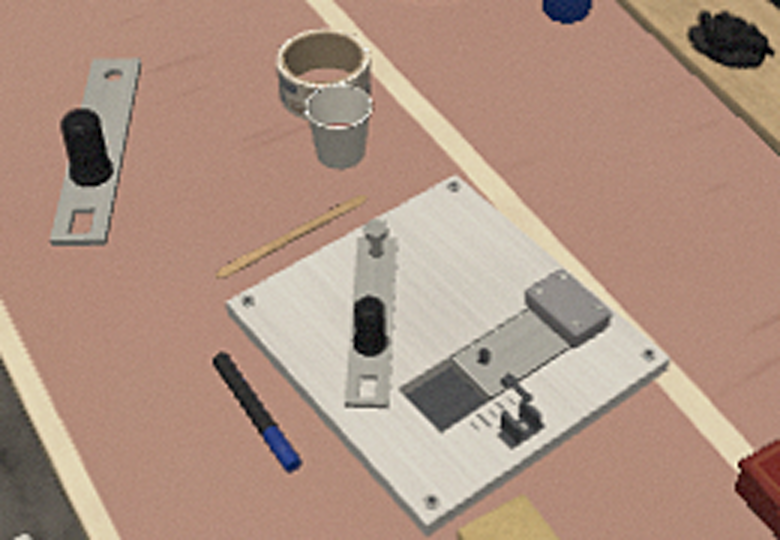

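```bash
cat > h.py <<'E'
from rig import r
import cv2, numpy as np
from scipy.optimize import least_squares
def proj(f,P):
    T=np.linalg.inv(f["pose"]);P=np.atleast_2d(P).astype(float)
    C=(T[:3,:3]@P.T).T+T[:3,3]; C=C*[1,-1,-1]
    K=np.array([[f["fx"],0,f["cx"]],[0,f["fy"],f["cy"]],[0,0,1]])
    return cv2.projectPoints(C,np.zeros(3),np.zeros(3),K,np.array(f["D"],float))[0][:,0]
def back(f,uv,z):
    K=np.array([[f["fx"],0,f["cx"]],[0,f["fy"],f["cy"]],[0,0,1]])
    n=cv2.undistortPoints(np.array([[uv]],float),K,np.array(f["D"],float))[0,0]
    d=f["pose"][:3,:3]@np.array([n[0],-n[1],-1]);o=f["pose"][:3,3]
    return o+d*(z-o[2])/d[2]
def jig(p,P):
    c,s=np.cos(p[2]),np.sin(p[2]);P=np.atleast_2d(P)
    return np.c_[p[0]+c*P[:,0]-s*P[:,1],p[1]+s*P[:,0]+c*P[:,1],P[:,2]]
E
python3 - <<'E'
from h import *
F={c:r.grab_frame(c) for c in("top","scene")}
Pc=np.array([[125,119,18],[125,-165,18],[-137,-165,18],[-137,119,18.]])
obs={"top":np.array([[334,107],[577,70],[620,298],[368,336]])/2.8+[120,130],
"scene":np.array([[455,177],[668,360],[430,520],[228,300]])/3+[130,130]}
ho=np.array([[110,-44,39],[110,-110,39],[66,-110,39],[66,-44,39.]])
def fit(cs):
    return least_squares(lambda p:np.concatenate([(proj(F[c],jig(p,Pc))-obs[c]).ravel() for c in cs]),[450,200,0.1])
for cs in(["top"],["scene"],["top","scene"]):
    q=fit(cs);print(cs,q.x,np.round(q.fun,1))
p=q.x
for c in F:
    for n,P in dict(bolthead=[0,80,48],boltfoot=[0,80,18],pin=[0,-70,18],pintop=[0,-70,32],pointer=[0,-128,24]).items(): print(c,n,proj(F[c],jig(p,P)).round(1))
    img=cv2.cvtColor(F[c]["color"],cv2.COLOR_RGB2BGR); img=cv2.resize(img,None,fx=4,fy=4,interpolation=cv2.INTER_CUBIC)
    for P in list(Pc)+list(ho)+[[0,80,48],[0,-70,32],[0,-128,24]]:
        u=proj(F[c],jig(p,P))[0]*4+1.5; cv2.drawMarker(img,tuple(int(v) for v in u),(0,0,255),0,12,1)
    m=obs[c].mean(0)*4; img=img[int(m[1]-280):int(m[1]+280),int(m[0]-380):int(m[0]+380)]
    cv2.imwrite(f"pics/{c}1.png",img)
# knob/slot
for c,k,sl in(("top",[285.3,216.8],[296.1,233.6]),("scene",[254.1,239.8],[255.2,260.4])):
    b=jig(p,[0,80,0])[0]; K=back(F[c],k,18+31); S=back(F[c],sl,21)
    for P,L in((K,105),(S,150)):
        v=(P-b)[:2]; a=np.arctan2(v[1],v[0])+np.pi/2-p[2]; print(c,P.round(1),np.hypot(*v).round(1),"ang",a.round(3))
    print("knob from top-of-knob etc")
E
```

```text
['top'] [5.28313531e+02 1.74120871e+02 1.21519103e-01] [-0.4 -0.2  0.3  0.   0.5 -0.1 -0.3  0.2]
['scene'] [5.31356150e+02 1.75070196e+02 1.22384350e-01] [ 0.4 -1.4  1.  -1.  -0.7  1.4 -0.6  0.1]
['top', 'scene'] [5.29987869e+02 1.74448260e+02 1.22228589e-01] [-0.6 -0.7  0.1 -0.5  0.3 -0.7 -0.4 -0.3  0.1 -1.1  0.7 -0.6 -1.1  1.9
 -1.   0.4]
top bolthead [[256.8 202.9]]
top boltfoot [[256.7 204.1]]
top pin [[303.8 197. ]]
top pintop [[304.4 196.4]]
top pointer [[322.3 194. ]]
scene bolthead [[255.2 207.9]]
scene boltfoot [[255.4 215.5]]
scene pin [[291.2 250. ]]
scene pintop [[291.4 246.6]]
scene pointer [[306.7 263.3]]
top [475.2 168.9  49. ] 96.2 ang -0.609
top [424.6 135.1  21. ] 152.5 ang -0.8
knob from top-of-knob etc
scene [462.6 159.5  49. ] 110.6 ang -0.671
scene [443.2 121.5  21. ] 153.2 ang -0.649
knob from top-of-knob etc
```

View pics/top1.png

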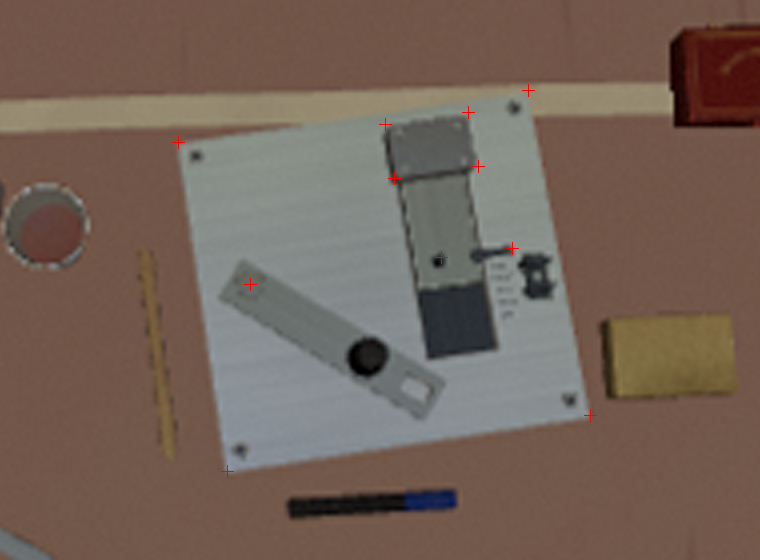

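View pics/scene1.png

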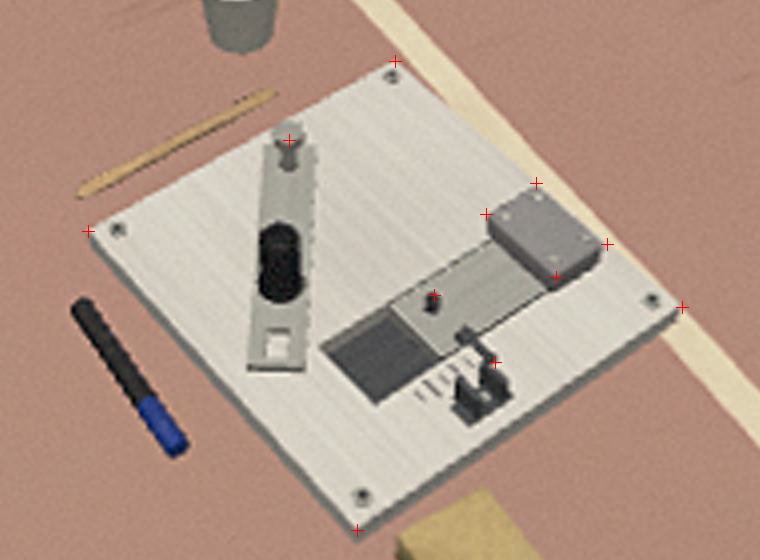

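```bash
python3 - <<'E'
from h import *
for c,(x0,x1,y0,y1) in dict(top=(294,344,180,230),scene=(270,320,235,285)).items():
    f=r.grab_frame(c); img=f["color"][y0:y1,x0:x1,::-1]
    cv2.imwrite(f"pics/{c}2.png",cv2.resize(img,None,fx=11,fy=11,interpolation=cv2.INTER_CUBIC))
E
```

```text
(no output)
```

View pics/top2.png

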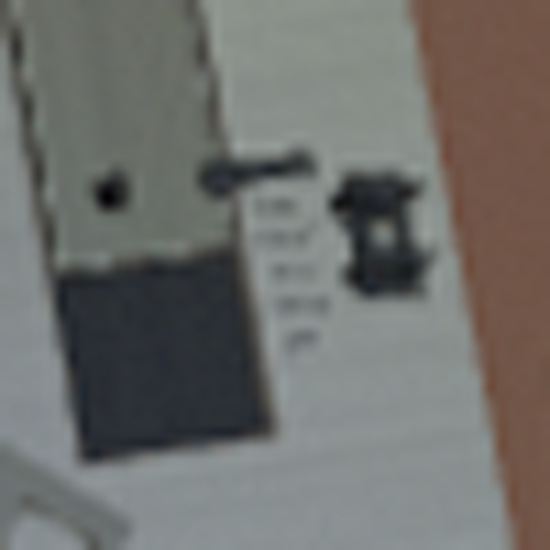

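View pics/scene2.png

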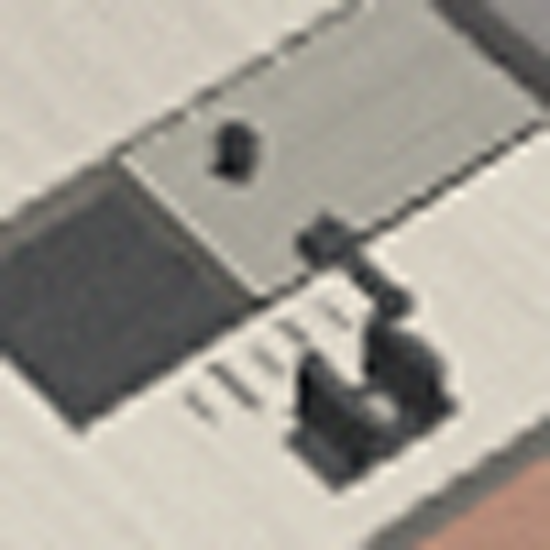

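```bash
python3 - <<'E'
from h import *
p=[529.99,174.45,0.1222]
F={c:r.grab_frame(c) for c in("top","scene")}
def tj(P):
    c,s=np.cos(p[2]),np.sin(p[2]);d=P[:2]-p[:2];return (c*d[0]+s*d[1],-s*d[0]+c*d[1])
def S(c,n,u,z):
    o={"top":(294,180),"scene":(270,235)}[c]; print(c,n,z,np.round(tj(back(F[c],np.array(u)/11+np.array(o)-.45,z)),1))
S("top","pintop",(112,188),30);S("top","tip",(312,160),24)
S("top","hole",(382,235),20);S("top","fin up",(378,188),40);S("top","fin lo",(388,275),40)
S("scene","pintop",(237,130),32);S("scene","tip",(400,303),24)
S("scene","hole",(385,405),20);S("scene","fintop1",(312,357),40);S("scene","fintop2",(380,318),40)
o=lambda v:np.array(v)/1
mt=np.array([[334,107],[577,70],[620,298],[368,336]])/2.8+[120,130]; mt=np.floor(mt.mean(0)*4-[380,280])
ms=np.array([[455,177],[668,360],[430,520],[228,300]])/3+[130,130]; ms=np.floor(ms.mean(0)*4-[380,280])
ob=[("top",[-18,18,6],(242,259)),("top",[18,18,6],None),("top",[0,-150,6],(416,387)),("top",[18,-168,6],(446,383)),("top",[-18,-168,6],(424,419)),("top",[0,-105,56],(370,353)),
("scene",[0,-150,6],(278,345)),("scene",[-18,-168,6],(247,369)),("scene",[18,-168,6],(305,371)),("scene",[0,-105,56],(279,236))]
def st(q,P):
    c,s=np.cos(q[2]),np.sin(q[2]);return np.array([[q[0]+c*P[0]-s*P[1],q[1]+s*P[0]+c*P[1],P[2]+18]])
ob=[(c,P if i else [18,18,6],(np.array(u)+(mt if c=="top" else ms)-1.5)/4) for i,(c,P,u) in enumerate(ob) if u]
for cs in(["top"],["scene"],["top","scene"]):
    q=least_squares(lambda q:np.concatenate([(proj(F[c],st(q,P))[0]-u) for c,P,u in ob if c in cs]),[520,254,-.53])
    print(cs,q.x.round(3),q.fun.round(1),"knob",st(q.x,[0,-105,31]).round(1))
print("bolt",jig(p,[0,80,18]))
for c in F:
  for n in("pin","stay_knob","stay_slot"): print(c,n,[np.round(d["at"]) for d in r.spot_point(n,c)])
E
```

```text
top pintop 30 [ -0.3 -68. ]
top tip 24 [  -0.2 -126.7]
top hole 20 [ -24.  -143.4]
top fin up 40 [ -12.7 -140. ]
top fin lo 40 [ -37.3 -138.3]
scene pintop 32 [ -0.3 -69. ]
scene tip 24 [   1. -124.]
scene hole 20 [ -17.8 -140.7]
scene fintop1 40 [ -32.3 -131.5]
scene fintop2 40 [ -13.8 -132.7]
['top'] [519.505 255.38   -0.57 ] [-0.3 -0.3 -0.2  0.4  0.3 -0.6 -0.   0.4  0.3  0.1] knob [[462.8 167.   49. ]]
['scene'] [518.661 253.403  -0.568] [-0.1  0.1 -0.1 -0.1  0.2 -0.3  0.1  0.3] knob [[462.2 164.9  49. ]]
['top', 'scene'] [519.006 254.587  -0.567] [-0.1 -0.2  0.1  0.4  0.6 -0.6  0.3  0.5  0.6  0.2 -0.2 -0.3 -0.2 -0.5
  0.1 -0.7 -0.  -0.1] knob [[462.6 166.   49. ]]
bolt [[520.23831241 253.85342933  18.        ]]
top pin [array([304., 196.])]
top stay_knob [array([285., 222.]), array([177., 264.])]
top stay_slot [array([194., 277.]), array([297., 232.]), array([208., 192.])]
scene pin [array([290., 250.])]
scene stay_knob [array([252., 241.]), array([159., 183.])]
scene stay_slot [array([155., 206.]), array([254., 258.])]
```

Emit:
{"api": "drive_tool", "payload": {"moves": [[0,[-5.1,-4.4,0],4],[0,[-10.2,-8.8,0],8],[0,[-15.3,-13.2,0],12],[0,[-20.4,-17.6,0],16],[0,[-25.5,-21.9,0],18.4],[0,[-30.6,-26.3,0],18.4],[0,[-35.7,-30.7,2],18.4],[0,[-40.8,-35.1,4],18.4],[0,[-40.8,-35.1,7],18.4],[0,[-40.8,-35.1,8],18.4],[0,[-40.8,-35.1,8],18.4]], "grip_force": 70}}

```text
clock: 2.88
eef_pos: [461.8, 166.5, 118.4]
tcp_rot: [-3.14, -0.001, 2.574]
contact_force: [-0.1, -0.7, 0.9]
opening: 1.001
```

Emit:
{"api": "drive_tool", "payload": {"moves": [[0,[-0.05,0,3],0],[0,[-0.05,0,6],0],[0,[-0.05,0,7.5],0],[0,[-0.05,0,8.2],0],[0,[-0.05,0,8.2],0],[0.3,[-0.05,0,8.2],0],[0.6,[-0.05,0,8.2],0]]}}

```text
clock: 3.75
eef_pos: [462.6, 166.4, 37.1]
tcp_rot: [-3.141, -0.0, 2.574]
contact_force: [0.2, 0.1, 0.2]
opening: 0.602
```

```bash
python3 - <<'E'
from h import *
for c,b in dict(top=(250,160,130,98),scene=(200,170,150,112)).items():
    f=r.grab_frame(c); x,y,w,h=b; cv2.imwrite(f"pics/{c}3.png",cv2.resize(f["color"][y:y+h,x:x+w,::-1],None,fx=5,fy=5,interpolation=cv2.INTER_CUBIC))
print(r.sense()["contact_force"],r.sense()["opening"])
E
```

```text
[ 0.13207953 -0.04726664 -0.63532469] 0.42582981436946277
```

View pics/scene3.png

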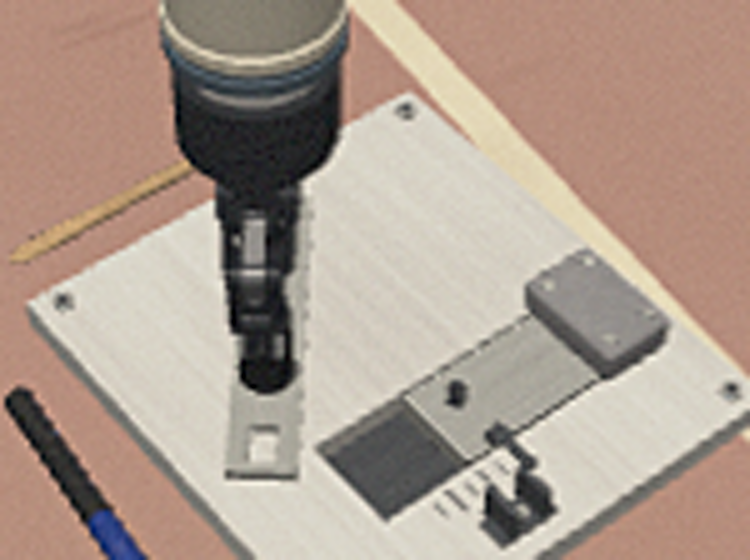

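View pics/top3.png

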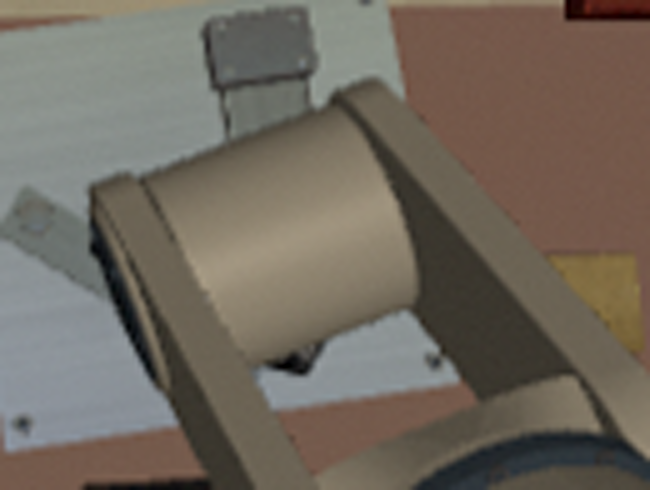

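Emit:
{"api": "drive_tool", "payload": {"moves": [[1,[0,0,0],0],[1,[0,0,0],0],[1,[0,0,0],0],[1,[0,0,0],0],[1,[0,0,0],0]], "grip_force": 70}}

```text
clock: 4.47
eef_pos: [462.8, 166.5, 37.2]
tcp_rot: [3.141, -0.0, 2.574]
contact_force: [0.0, 2.0, 6.2]
opening: 0.222
```

Emit:
{"api": "drive_tool", "payload": {"moves": [[1,[0,0,-0.4],0],[1,[0,0,-0.8],0],[1,[0,0,-1.2],0],[1,[0,0,-1.6],0],[1,[0,0,-1.9],0],[1,[0,0,-1.9],0]]}}

```text
clock: 5.22
eef_pos: [462.9, 166.5, 56.4]
tcp_rot: [3.141, -0.0, 2.574]
contact_force: [0.2, -0.3, -0.1]
opening: -0.0
```

```bash
python3 - <<'E'
from h import *
c="scene";x,y,w,h=(200,170,150,112)
f=r.grab_frame(c); cv2.imwrite(f"pics/{c}4.png",cv2.resize(f["color"][y:y+h,x:x+w,::-1],None,fx=5,fy=5,interpolation=cv2.INTER_CUBIC))
s=r.sense();print(s["contact_force"],s["wrist_torque"],s["opening"],s["eef_pos"])
E
```

```text
[0.37083821 0.1661678  0.32619935] [-0.02758377  0.05671099  0.0082531 ] 0.002342126265577131 [462.79225215 166.44937941  56.24511868]
```

View pics/scene4.png

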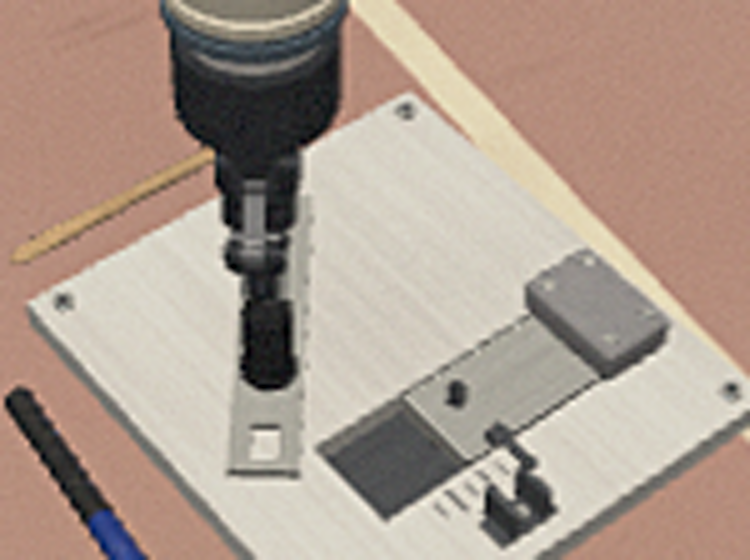

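```bash
python3 - <<'E'
from h import *
f=r.grab_frame("scene"); s=r.sense()
for P in [s["eef_pos"],s["eef_pos"]*[1,1,0]+[0,0,37],s["eef_pos"]*[1,1,0]+[0,0,74],s["eef_pos"]*[1,1,0]+[0,0,24]]:
    print((proj(f,P)[0]-[200,170])*5)
for t in("stay","stay_knob"):
    for d in r.outline_of(t,"scene"): print(t,d["score"],d["at"],d["mask"].sum())
x,y,w,h=(230,200,50,50)
cv2.imwrite(f"pics/scene5.png",cv2.resize(f["color"][y:y+h,x:x+w,::-1],None,fx=11,fy=11,interpolation=cv2.INTER_CUBIC))
E
```

```text
[263.48126231 330.40411955]
[264.27325801 354.85703962]
[262.72434295 307.03026923]
[264.80042166 371.13092821]
stay 0.95 [161.2, 182.2] 1141
stay 0.74 [257.9, 244.4] 607
stay_knob 0.92 [165.2, 183.4] 1036
stay_knob 0.82 [252.2, 244.3] 515
```

View pics/scene5.png

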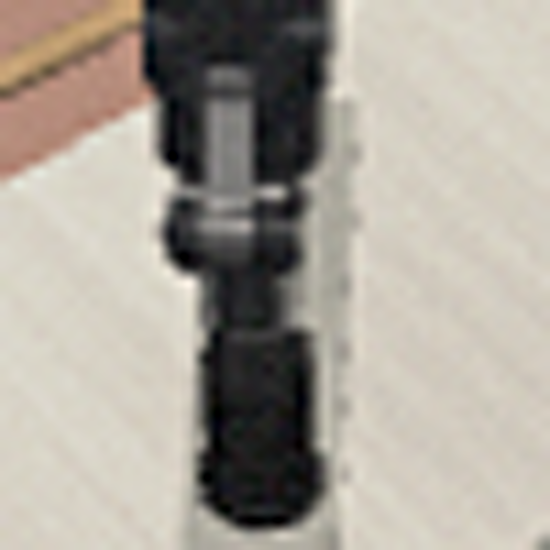

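```bash
python3 - <<'E'
from h import *
f=r.grab_frame("top");s=r.sense();print(s["clock"],s["opening"],s["contact_force"])
P=s["eef_pos"]
print(proj(f,P),proj(f,[462.6,166,74]))
x,y,w,h=(230,150,130,98)
cv2.imwrite(f"pics/top5.png",cv2.resize(f["color"][y:y+h,x:x+w,::-1],None,fx=6,fy=6,interpolation=cv2.INTER_CUBIC))
f=r.grab_frame("scene");x,y,w,h=(180,60,150,200)
cv2.imwrite(f"pics/scene6.png",cv2.resize(f["color"][y:y+h,x:x+w,::-1],None,fx=3,fy=3,interpolation=cv2.INTER_CUBIC))
E
```

```text
5.475 0.002534091460023576 [ 0.37767408 -0.18063021 -0.15001895]
[[286.50188982 220.75069008]] [[287.24231452 220.32564729]]
```

View pics/top5.png

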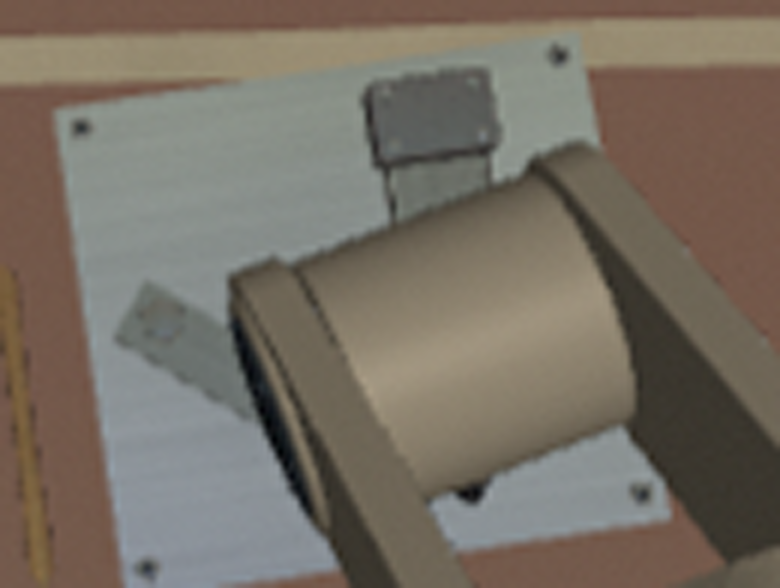

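View pics/scene6.png

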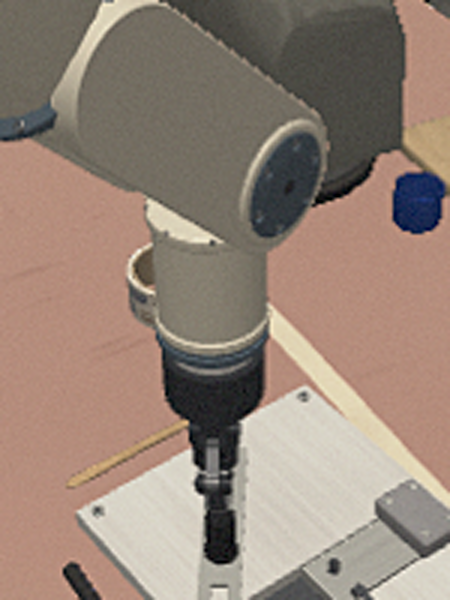

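Emit:
{"api": "drive_tool", "payload": {"moves": [[1,[0,0,-1],0],[1,[0,0,-3],0],[1,[0,0,-6],0],[0.3,[0,0,-6],0]]}}

```text
clock: 6.02
eef_pos: [464.4, 167.1, 118.5]
tcp_rot: [3.138, 0.002, 2.574]
contact_force: [0.6, -0.4, 0.3]
opening: 0.204
```

```bash
python3 - <<'E'
from h import *
f=r.grab_frame("scene");s=r.sense();print(s["clock"],s["opening"],s["contact_force"],s["eef_pos"])
P=s["eef_pos"]
x,y,w,h=(200,150,100,110)
print((proj(f,[P,[462.6,166,74],[462.6,166,24]])-[x,y])*5.5)
cv2.imwrite(f"pics/scene7.png",cv2.resize(f["color"][y:y+h,x:x+w,::-1],None,fx=5.5,fy=5.5,interpolation=cv2.INTER_CUBIC))
E
```

```text
6.075 0.28584138065547693 [ 0.91806495 -0.2018527  -0.51347382] [463.51006276 166.73705225 117.20656401]
[[288.18073379 381.88955352]
 [289.29495818 448.49585299]
 [291.56992829 519.00213202]]
```

View pics/scene7.png

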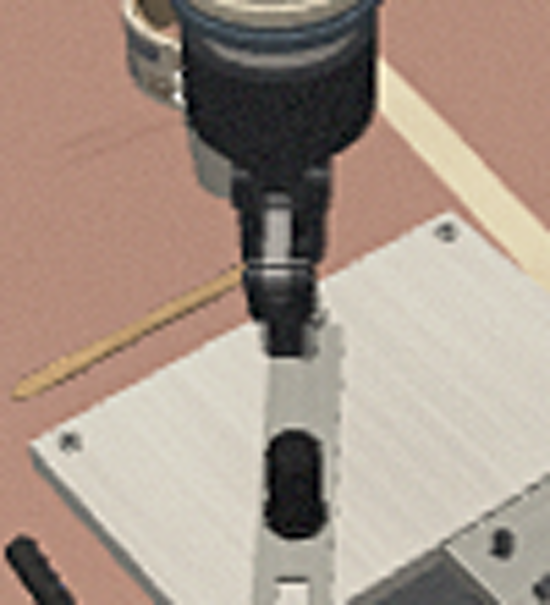

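```bash
python3 - <<'E'
from h import *
P0=np.array([151.95,605.7,198.2])
for c,(x,y,w,h) in dict(top=(50,320,100,64),scene=(0,60,110,110)).items():
    f=r.grab_frame(c);a=cv2.imread(f"pics/{c}0.png")
    a=cv2.resize(a[y:y+h,x:x+w],None,fx=6,fy=6,interpolation=cv2.INTER_CUBIC)
    yv=np.array([0.2434,.9699,0])
    for off,col in(([0,0,0],(0,0,255)),([0,0,13],(0,255,0)),(yv*42.5+[0,0,13],(0,255,0)),(-yv*42.5+[0,0,13],(0,255,0)),(yv*57+[0,0,13],(255,255,0)),(-yv*57+[0,0,13],(255,255,0)),([0,0,73],(0,255,255))):
        u=(proj(f,P0+off)[0]-[x,y])*6+2.5;print(c,off,u.round());cv2.drawMarker(a,tuple(int(v) for v in u),col,0,14,1)
    cv2.imwrite(f"pics/{c}8.png",a)
E
```

```text
top [0, 0, 0] [419. 170.]
top [0, 0, 13] [407. 179.]
top [10.3445  41.22075 13.     ] [306. 155.]
top [-10.3445  -41.22075  13.     ] [508. 203.]
top [13.8738 55.2843 13.    ] [271. 147.]
top [-13.8738 -55.2843  13.    ] [543. 212.]
top [0, 0, 73] [345. 226.]
scene [0, 0, 0] [414. 473.]
scene [0, 0, 13] [406. 450.]
scene [10.3445  41.22075 13.     ] [408. 395.]
scene [-10.3445  -41.22075  13.     ] [404. 507.]
scene [13.8738 55.2843 13.    ] [408. 377.]
scene [-13.8738 -55.2843  13.    ] [403. 527.]
scene [0, 0, 73] [363. 337.]
```

View pics/top8.png

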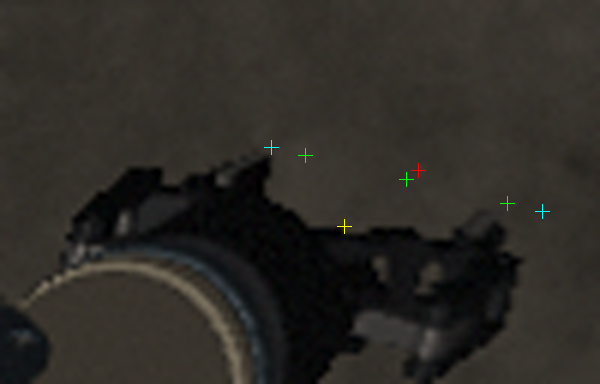

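View pics/scene8.png

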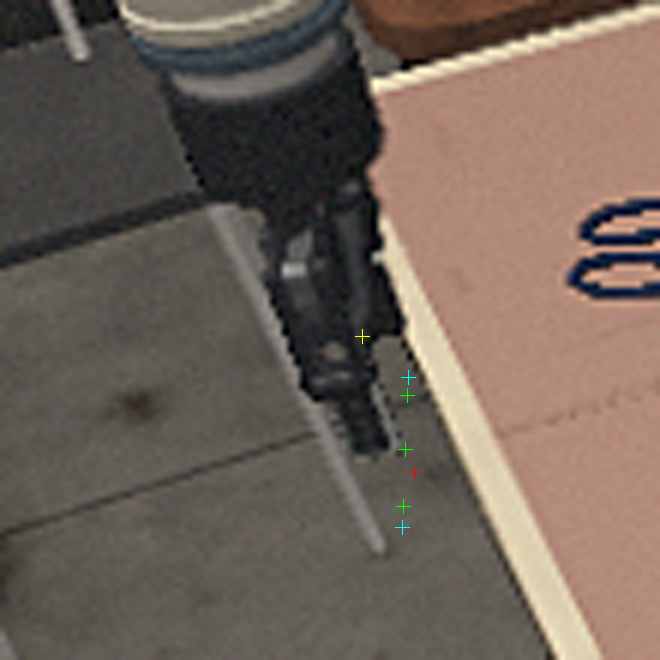

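```bash
python3 - <<'E'
from h import *
F={c:r.grab_frame(c) for c in("top","scene")}
ut=(np.array([490,222])-2.5)/6+[50,320];us=(np.array([372,447])-2.5)/6+[0,60]
q=least_squares(lambda P:np.r_[proj(F["top"],P)[0]-ut,proj(F["scene"],P)[0]-us],[150,560,220]);print(q.x,q.fun)
d=q.x-[151.95,605.7,198.2];print("along y",d@[.2434,.9699,0],"x",d@[-.9699,.2434,0],"z",d[2])
E
```

```text
[141.79027292 560.67082358 245.34857597] [-0.32663856  1.27760835  1.53305774  0.11096628]
along y -46.14667578386246 x -1.1061822439845943 z 47.14857596720964
```

Emit:
{"api": "drive_tool", "payload": {"moves": [[0,[0,0,0],0],[0,[0,0,0],0],[0,[0,0,2],0],[0,[0,0,5],0],[0,[0,0,8],0],[0,[0,0,9.5],0],[0,[0,0,10.2],0],[0,[0,0,10.2],0]]}}

```text
clock: 7.28
eef_pos: [462.0, 166.3, 13.4]
tcp_rot: [-3.14, -0.001, 2.574]
contact_force: [-0.5, -0.6, 0.2]
opening: 1.001
```

```bash
python3 - <<'E'
from h import *
f=r.grab_frame("scene");s=r.sense();print(s["clock"],s["opening"],s["contact_force"],s["eef_pos"])
x,y,w,h=(200,170,110,100)
print((proj(f,[[462.6,166,74],[462.6,166,24]])-[x,y])*6)
cv2.imwrite(f"pics/scene9.png",cv2.resize(f["color"][y:y+h,x:x+w,::-1],None,fx=6,fy=6,interpolation=cv2.INTER_CUBIC))
E
```

```text
7.325 1.0029096299078368 [-0.26380887 -0.04455297  1.43566606] [462.32357953 166.35393742  13.78116703]
[[315.59449984 369.26820327]
 [318.0762854  446.18414402]]
```

View pics/scene9.png

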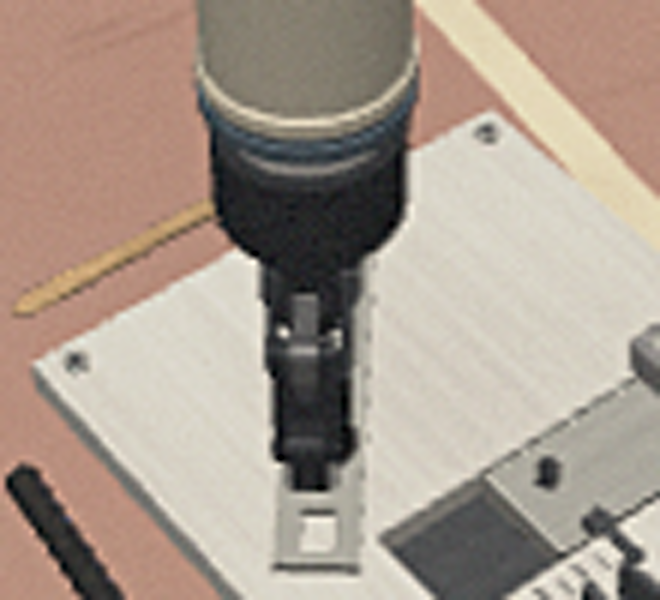

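Emit:
{"api": "drive_tool", "payload": {"moves": [[0.3,[0,0,0.3],0],[0.6,[0,0,0.6],0],[0.8,[0,0,0.6],0],[1,[0,0,0.6],0],[1,[0,0,0.6],0],[1,[0,0,0.6],0]], "grip_force": 70}}

```text
clock: 8.07
eef_pos: [462.7, 166.6, 8.2]
tcp_rot: [3.141, -0.001, 2.574]
contact_force: [-1.0, 1.4, 5.1]
opening: 0.285
```

```bash
python3 - <<'E'
from h import *
f=r.grab_frame("scene");s=r.sense();print(s["clock"],s["opening"],s["contact_force"],s["eef_pos"])
x,y,w,h=(200,170,110,100)
cv2.imwrite(f"pics/scene10.png",cv2.resize(f["color"][y:y+h,x:x+w,::-1],None,fx=6,fy=6,interpolation=cv2.INTER_CUBIC))
E
```

```text
8.125 0.28353341009101907 [-0.79244311  1.35849992  5.91256046] [462.74256434 166.63423082   8.24314687]
```

View pics/scene10.png

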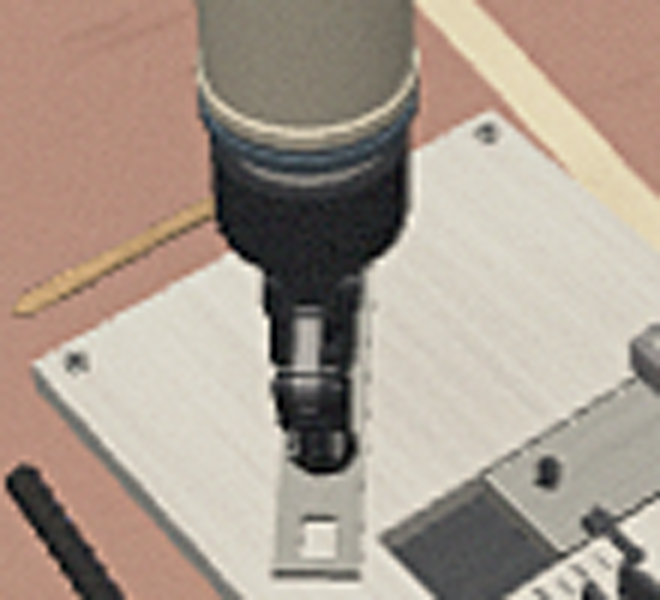

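Emit:
{"api": "drive_tool", "payload": {"moves": [[1,[0,0,-0.4],0],[1,[0,0,-0.8],0],[1,[0,0,-1.2],0],[1,[0,0,-1.6],0],[1,[0,0,-1.9],0],[1,[0,0,-1.9],0]], "grip_force": 90}}

```text
clock: 8.88
eef_pos: [462.8, 166.6, 27.5]
tcp_rot: [3.141, -0.0, 2.574]
contact_force: [1.0, 0.2, -1.7]
opening: 0.279
```

```bash
python3 - <<'E'
from h import *
f=r.grab_frame("scene");s=r.sense();print(s["clock"],s["opening"],s["contact_force"],s["wrist_torque"],s["eef_pos"])
x,y,w,h=(200,170,110,100)
cv2.imwrite(f"pics/scene11.png",cv2.resize(f["color"][y:y+h,x:x+w,::-1],None,fx=6,fy=6,interpolation=cv2.INTER_CUBIC))
E
```

```text
8.925 0.27640457583386824 [ 0.79840611  2.12693819 -2.25215471] [ 0.29919566 -0.11295754  0.02080425] [462.82245794 166.59800026  27.41598336]
```

View pics/scene11.png

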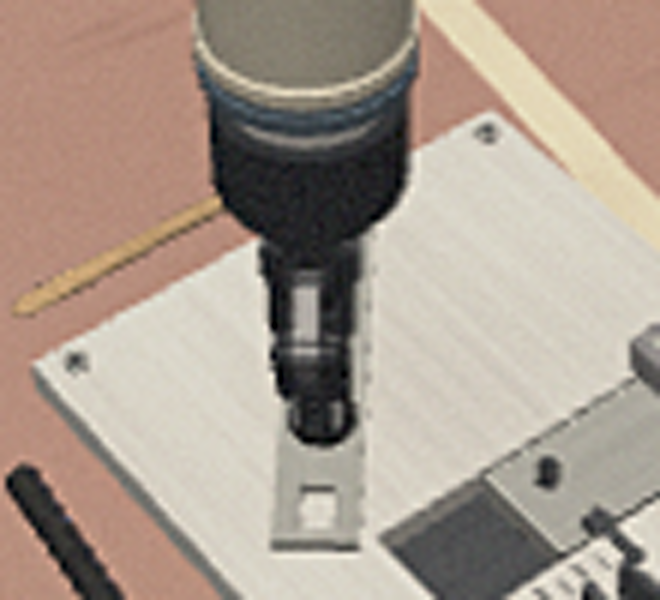

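Emit:
{"api": "drive_tool", "payload": {"moves": [[1,[-0.73,0.03,0],-4],[1,[-1.46,0.1,0],-8],[1,[-2.18,0.23,0],-12],[1,[-2.89,0.41,0],-16],[1,[-3.59,0.63,0],-20],[1,[-4.27,0.91,0],-24],[1,[-4.93,1.23,0],-28],[1,[-5.56,1.6,0],-32],[1,[-6.17,2.0,0],-36],[1,[-6.68,2.4,0],-39.5],[1,[-6.68,2.4,0],-39.5],[1,[-6.68,2.4,0],-39.5]]}}

```text
clock: 10.42
eef_pos: [531.3, 150.6, 27.1]
tcp_rot: [3.141, -0.001, -3.022]
contact_force: [-0.3, -1.1, -2.8]
opening: 0.278
```

```bash
cat > look.py <<'E'
import sys
from h import *
n=sys.argv[1]
f=r.grab_frame("scene");s=r.sense();print(s["clock"],s["opening"],s["contact_force"],s["wrist_torque"],s["eef_pos"],s["tcp_rot"])
x,y,w,h=(235,195,90,90)
cv2.imwrite(f"pics/scene{n}.png",cv2.resize(f["color"][y:y+h,x:x+w,::-1],None,fx=6.5,fy=6.5,interpolation=cv2.INTER_CUBIC))
p=[529.6,174.4,.1222]
for nm,P in dict(pinbase=[0,-70,18],pintop=[0,-70,32],tip0=[0,-128,24],mark24=[-24,-130,24]).items(): print(nm,((proj(f,jig(p,P))[0]-[x,y])*6.5+2.75).round())
E
python3 look.py 12
```

```text
10.475 0.27482625565749896 [-0.23205718  0.81337721 -2.98387433] [-0.05524192 -0.00017737 -0.010702  ] [531.35660467 150.66253205  27.17824573] [ 3.14128135e+00 -9.30365474e-04 -3.02129856e+00]
pinbase [367. 361.]
pintop [369. 338.]
tip0 [468. 447.]
mark24 [423. 483.]
```

View pics/scene12.png

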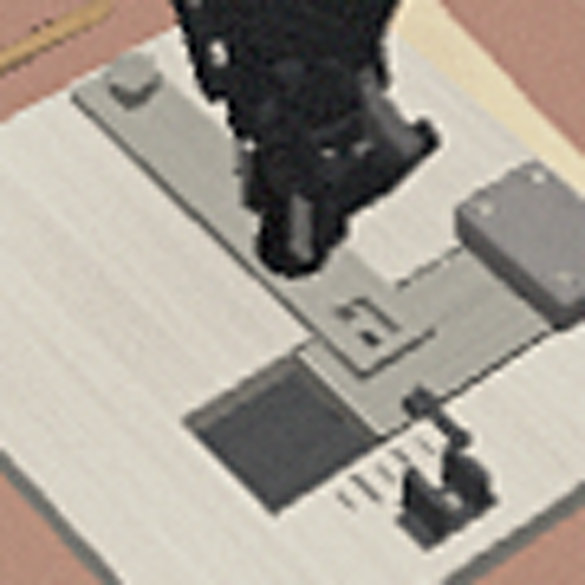

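Emit:
{"api": "drive_tool", "payload": {"moves": [[1,[-0.06,-0.1,0.2],0],[1,[-0.06,-0.1,0.5],0],[1,[-0.06,-0.1,0.8],0],[1,[-0.06,-0.1,1.1],0],[1,[-0.06,-0.1,1.1],0]]}}

```text
clock: 11.1
eef_pos: [532.0, 149.9, 15.8]
tcp_rot: [3.141, -0.001, -3.021]
contact_force: [0.9, 4.0, -4.2]
opening: 0.28
```

```bash
python3 look.py 13
```

```text
11.15 0.27853754077823273 [ 0.85437427  4.57343847 -3.84501507] [ 0.64285952 -0.09248794 -0.01270563] [531.97163388 149.9366596   15.95054103] [ 3.14107711e+00 -1.15476207e-03 -3.02138235e+00]
pinbase [367. 361.]
pintop [369. 338.]
tip0 [468. 447.]
mark24 [423. 483.]
```

View pics/scene13.png

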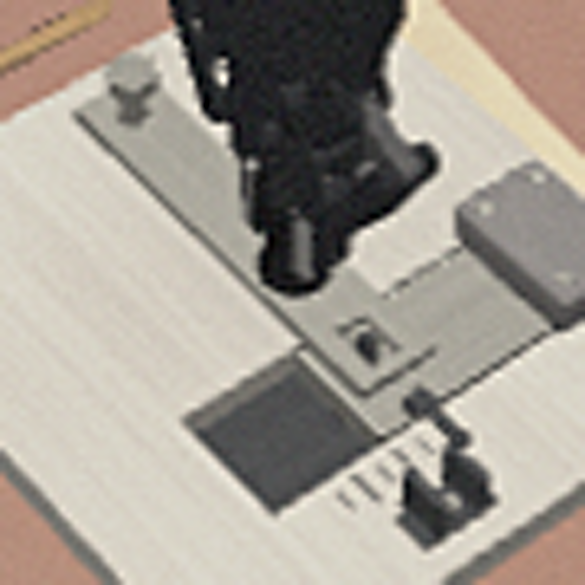

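Emit:
{"api": "drive_tool", "payload": {"moves": [[1,[0,0.1,0.2],0],[1,[0,0.1,0.4],0],[1,[0,0.1,0.6],0],[1,[0,0.1,0.77],0],[1,[0,0.1,0.77],0],[1,[0,0.1,0.77],0]]}}

```text
clock: 11.9
eef_pos: [531.8, 150.8, 8.4]
tcp_rot: [3.141, -0.001, -3.021]
contact_force: [-0.4, -2.2, 1.1]
opening: 0.276
```

```bash
python3 look.py 14
```

```text
11.95 0.27325764147116693 [-1.38127444 -1.11851542  2.04546977] [-0.17800147  0.13185328  0.02672847] [531.8332849  150.79189297   8.3688129 ] [ 3.14119808e+00 -1.16845279e-03 -3.02144531e+00]
pinbase [367. 361.]
pintop [369. 338.]
tip0 [468. 447.]
mark24 [423. 483.]
```

View pics/scene14.png

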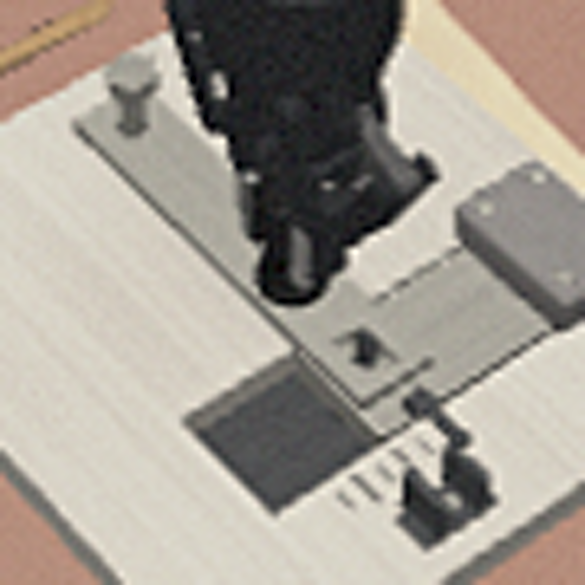

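Emit:
{"api": "drive_tool", "payload": {"moves": [[1,[0.15,0,0],0.8],[1,[0.3,0,0],1.6],[1,[0.45,0.01,0],2.5],[1,[0.6,0.02,0],3.3],[1,[0.75,0.03,0],4.1],[1,[0.9,0.04,0],4.9],[1,[1.05,0.05,0],5.7],[1,[1.2,0.07,0],6.6],[1,[1.35,0.09,0],7.4],[1,[1.5,0.11,0],8.2],[1,[1.57,0.12,0],8.6],[1,[1.57,0.12,0],8.6]]}}

```text
clock: 13.45
eef_pos: [517.1, 149.9, 8.6]
tcp_rot: [3.142, 0.001, 3.112]
contact_force: [6.5, -1.7, -5.5]
opening: 0.277
```

```bash
python3 look.py 15
```

```text
13.5 0.2751470912809658 [ 6.89637454 -1.86103773 -5.28427444] [-0.23999946 -1.2642187   0.30077299] [517.13188075 149.88660716   8.56268168] [3.14154034e+00 7.12907650e-04 3.11182773e+00]
pinbase [367. 361.]
pintop [369. 338.]
tip0 [468. 447.]
mark24 [423. 483.]
```

View pics/scene15.png

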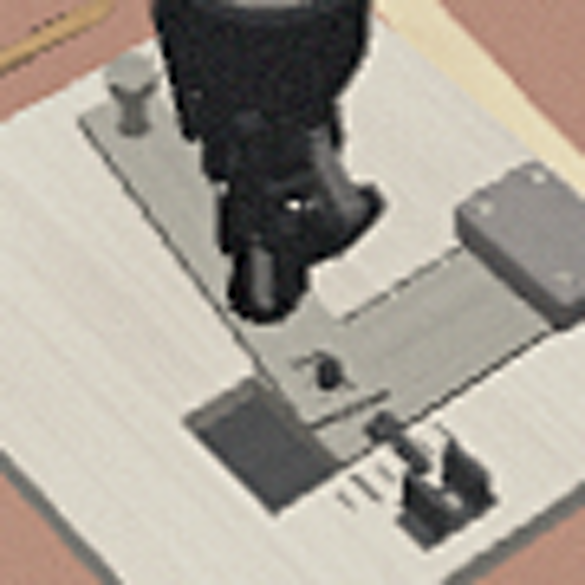

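Emit:
{"api": "drive_tool", "payload": {"moves": [[1,[0.08,0,0.03],0.4],[1,[0.16,0,0.03],0.9],[1,[0.24,0,0.03],1.3],[1,[0.32,0,0.03],1.7],[1,[0.4,0.01,0.03],2.2],[1,[0.4,0.01,0.03],2.2]]}}

```text
clock: 14.25
eef_pos: [514.5, 149.9, 8.6]
tcp_rot: [3.142, 0.003, 3.074]
contact_force: [7.4, -2.8, -5.4]
opening: 0.277
```

```bash
python3 look.py 16; python3 - <<'E'
from h import *
f=r.grab_frame("scene");p=[529.6,174.4,.1222]
x,y,w,h=(285,248,40,40)
a=cv2.resize(f["color"][y:y+h,x:x+w,::-1],None,fx=14,fy=14,interpolation=cv2.INTER_CUBIC)
for d in(0,20,24,28): print(d,((proj(f,jig(p,[-d,-128,24]))[0]-[x,y])*14+6.5).round())
cv2.imwrite("pics/zoom16.png",a)
E
```

```text
14.3 0.27578042145944 [ 7.13029187 -2.19020356 -5.86004713] [-0.3652719  -1.33509013  0.51177316] [514.53629067 149.88326146   8.63943953] [-3.14158286  0.0034148   3.07413723]
pinbase [367. 361.]
pintop [369. 338.]
tip0 [468. 447.]
mark24 [423. 483.]
0 [308. 222.]
20 [222. 280.]
24 [204. 292.]
28 [187. 303.]
```

View pics/scene16.png

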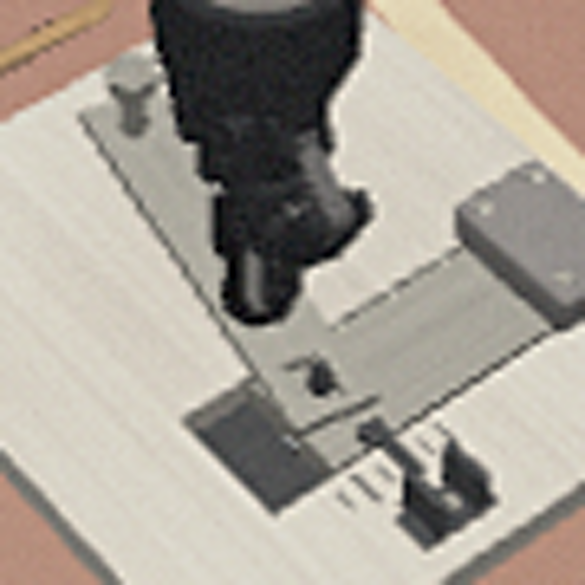

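View pics/zoom16.png

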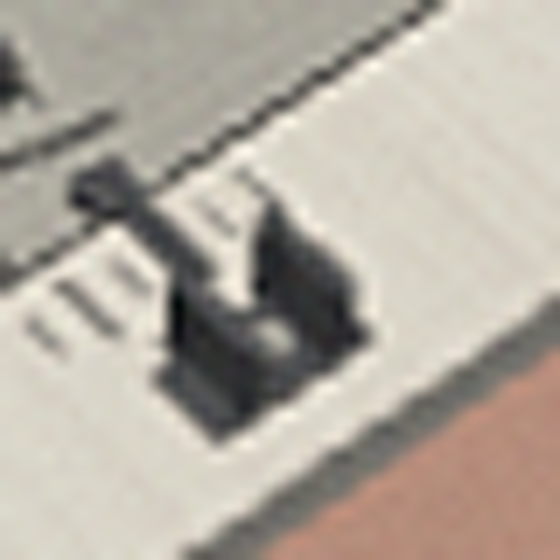

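Emit:
{"api": "drive_tool", "payload": {"moves": [[1,[0.12,0,0.03],0.2],[1,[0.18,0,0.04],0.5],[1,[0.24,0,0.04],0.8],[1,[0.24,0,0.04],0.8],[1,[0.24,0,0.04],0.8],[1,[0.24,0,0.04],0.8],[1,[0.24,0,0.04],0.8],[1,[0.24,0,0.04],0.8],[1,[0.24,0,0.04],0.8],[1,[0.24,0,0.04],0.8],[1,[0.24,0,0.04],0.8]]}}

```text
clock: 15.72
eef_pos: [513.6, 149.8, 8.6]
tcp_rot: [3.142, 0.006, 3.061]
contact_force: [8.3, -1.8, -3.0]
opening: 0.277
```

```bash
python3 look.py 17; python3 - <<'E'
from h import *
f=r.grab_frame("scene");p=[529.6,174.4,.1222]
x,y,w,h=(285,248,40,40)
a=cv2.resize(f["color"][y:y+h,x:x+w,::-1],None,fx=14,fy=14,interpolation=cv2.INTER_CUBIC)
cv2.imwrite("pics/zoom17.png",a)
for n in("pin","pointer","mark","stay_slot"):
  for c in("scene","top"):
    print(c,n,[(d["score"],np.round(d["at"],1)) for d in r.spot_point(n,c)])
print(proj(f,jig(p,[[0,-70,18],[-20,-70,18],[-25,-70,18],[-22,-128,24],[-24,-130,24]])))
E
```

```text
15.775 0.27640802495746675 [ 6.90422261 -1.49238327 -4.57331339] [-0.31190639 -1.35168048  0.67705605] [513.57577934 149.86176156   8.64639763] [3.14158375 0.00612689 3.06113473]
pinbase [367. 361.]
pintop [369. 338.]
tip0 [468. 447.]
mark24 [423. 483.]
scene pin [(0.92, array([282.7, 251.6])), (0.34, array([212.4, 270.6]))]
top pin []
scene pointer [(0.83, array([298.3, 269.9]))]
top pointer [(0.27, array([256.6, 207.2]))]
scene mark [(0.63, array([296.6, 269.9]))]
top mark [(0.16, array([256.9, 206.6]))]
scene stay_slot [(0.96, array([280.6, 253.6])), (0.7, array([156.5, 202.5]))]
top stay_slot [(0.6, array([193.4, 273.9]))]
[[291.07631235 250.11097993]
 [284.97064658 253.9902724 ]
 [283.42988827 254.96881913]
 [299.74810998 267.94793349]
 [299.66680739 268.89879548]]
```

View pics/scene17.png

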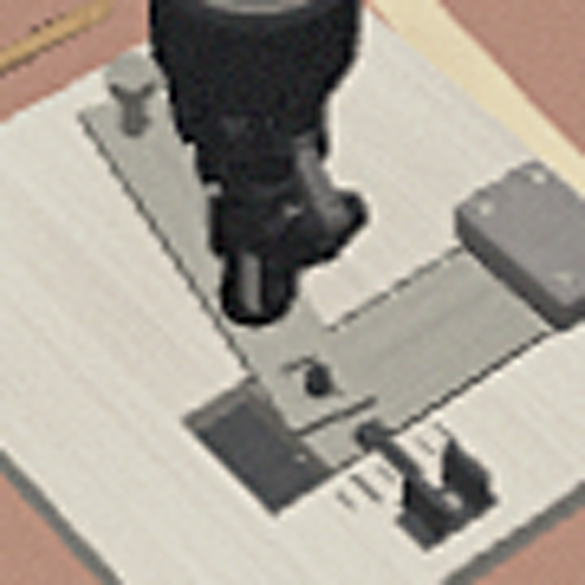

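View pics/zoom17.png

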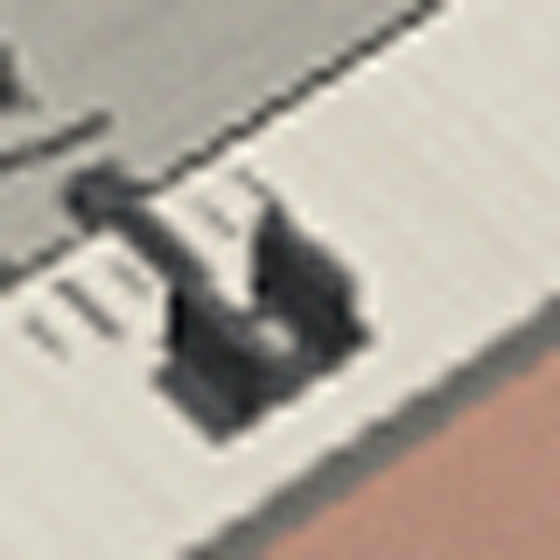

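```bash
python3 - <<'E'
from h import *
f=r.grab_frame("scene");p=[529.6,174.4,.1222]
x,y=(285,248)
inv=lambda u,z:(lambda P:(np.cos(p[2])*(P[0]-p[0])+np.sin(p[2])*(P[1]-p[1]),-np.sin(p[2])*(P[0]-p[0])+np.cos(p[2])*(P[1]-p[1])))(back(f,(np.array(u)-6.5)/14+[x,y],z))
for n,u,z in(("low",(220,440),18),("right",(370,333),18),("left",(155,378),20),("fin-top",(172,283),40),("fin+top",(270,205),40),("white",(272,335),20),("homeTip",(305,210),24),("now tip",(200,278),24)): print(n,np.round(inv(u,z),1))
E
```

```text
low [ -39.1 -149.9]
right [  -4.  -149.1]
left [ -40.5 -134.5]
fin-top [ -35.4 -131.5]
fin+top [ -11.5 -129.4]
white [ -18.7 -140. ]
homeTip [   1.3 -125.6]
now tip [ -22.7 -125.4]
```

Emit:
{"api": "drive_tool", "payload": {"moves": [[1,[-0.1,0.01,0.02],-0.7],[1,[-0.25,0.02,0.02],-1.6],[1,[-0.4,0.03,0.02],-2.6],[1,[-0.55,0.04,0.02],-3.5],[1,[-0.7,0.06,0.02],-4.5],[1,[-0.85,0.08,0.02],-5.4],[1,[-1.0,0.1,0.02],-6.4],[1,[-1.15,0.12,0.02],-7.4],[1,[-1.3,0.15,0.02],-8.3],[1,[-1.45,0.17,0.02],-9.3],[1,[-1.6,0.2,0.02],-10.2],[1,[-1.6,0.2,0.02],-10.2]]}}

```text
clock: 17.77
eef_pos: [529.3, 150.4, 8.4]
tcp_rot: [-3.14, 0.005, -3.044]
contact_force: [1.7, -0.2, 0.3]
opening: 0.277
```

```bash
python3 look.py 18
```

```text
17.825 0.27681673184526184 [ 1.22248655 -0.03708291  0.3646065 ] [ 0.23478849 -0.05250837  0.06119484] [529.30125608 150.41364482   8.40513601] [-3.14030647  0.00523152 -3.0439538 ]
pinbase [367. 361.]
pintop [369. 338.]
tip0 [468. 447.]
mark24 [423. 483.]
```

View pics/scene18.png

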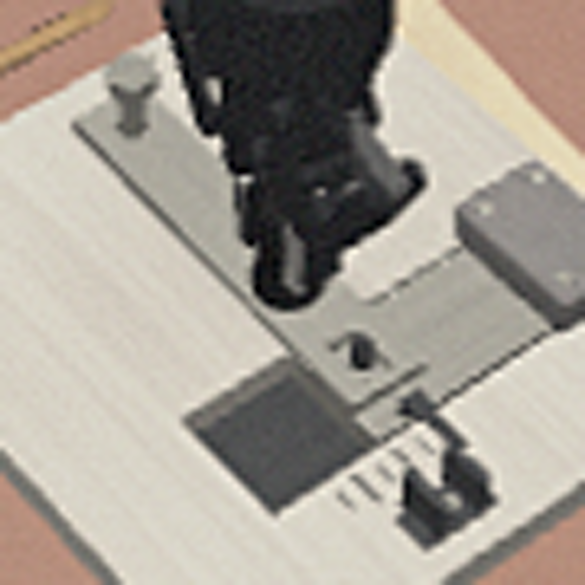

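Emit:
{"api": "drive_tool", "payload": {"moves": [[1,[-0.08,0.01,0],-0.4],[1,[-0.16,0.01,0],-0.8],[1,[-0.24,0.02,0],-1.2],[1,[-0.29,0.02,0],-1.4],[1,[-0.29,0.02,0],-1.4]]}}

```text
clock: 18.45
eef_pos: [531.9, 150.8, 8.3]
tcp_rot: [-3.14, 0.005, -3.019]
contact_force: [-2.5, -0.7, 1.3]
opening: 0.278
```

```bash
python3 look.py 19
```

```text
18.5 0.27756029546468947 [-2.3250907  -0.30539002  2.33353826] [0.16090084 0.49592043 0.05603138] [531.88678963 150.79001145   8.34386103] [-3.14002168  0.00466255 -3.01938229]
pinbase [367. 361.]
pintop [369. 338.]
tip0 [468. 447.]
mark24 [423. 483.]
```

View pics/scene19.png

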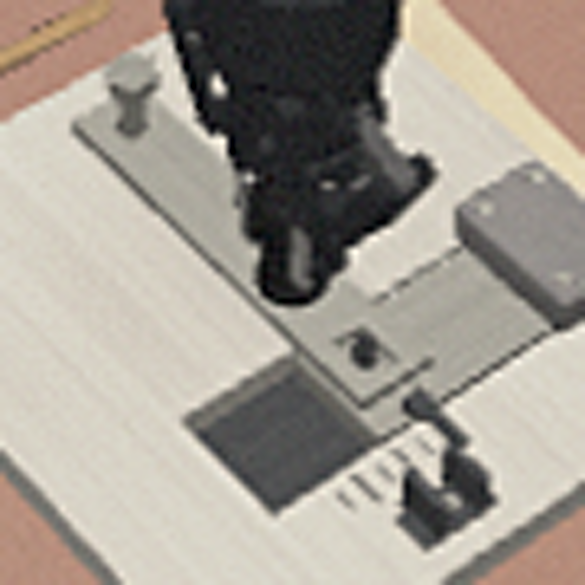

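Slide home (pointer tip ≈ (457,438), as at the start); the pin is in the slot. Release slowly, then rise.

Emit:
{"api": "drive_tool", "payload": {"moves": [[0.7,[0,0,0],0],[0.65,[0,0,0],0],[0.5,[0,0,0],0],[0.3,[0,0,0],0],[0,[0,0,0],0],[0,[0,0,0],0],[0,[0,0,0],0],[0,[0,0,-1.5],0],[0,[0,0,-4],0],[0,[0,0,-8],0],[0,[0,0,-12],0],[0,[0,0,-12],0]]}}

```text
clock: 20.0
eef_pos: [533.8, 151.6, 132.5]
tcp_rot: [-3.141, 0.012, -3.019]
contact_force: [0.9, -0.2, -1.2]
opening: 0.996
```

```bash
python3 look.py 20;python3 - <<'E'
import cv2
from h import *
cv2.imwrite("pics/full20.png",r.grab_frame("top")["color"][:,:,::-1])
E
```

```text
20.05 0.995692629496486 [ 0.63347237 -0.49720974  0.05381764] [ 0.04825857  0.02327611 -0.01630113] [532.46706578 151.23799502 130.54575797] [-3.14064022  0.00854588 -3.01942803]
pinbase [367. 361.]
pintop [369. 338.]
tip0 [468. 447.]
mark24 [423. 483.]
```

View pics/scene20.png

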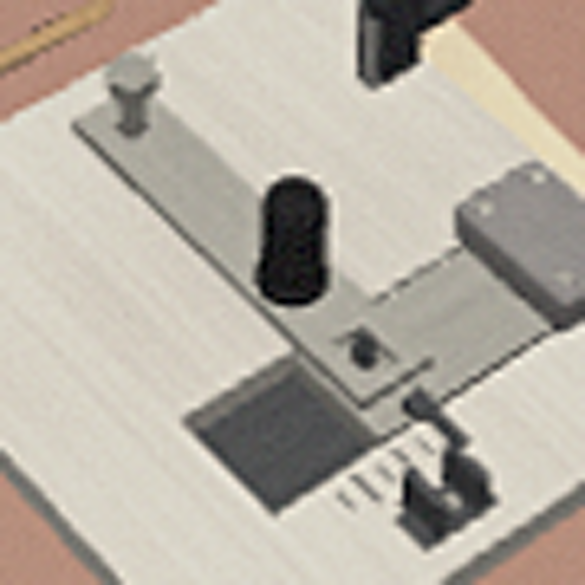

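View pics/full20.png

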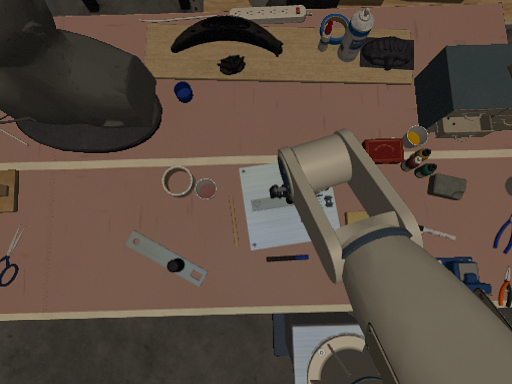

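```bash
python3 -c "
from rig import r
print(r.sign_off())"
```

```text
the job is handed in; nothing more can be done
None
```

The job is handed in at about 20 s. I lifted the stay by its knob, swung it 39.5° and dropped its slot over the pin. I then pulled the slide out to about 24 mm, held it there for over a second, eased it home and let go.

**Last checks in the images and readings:**
- The stay lies flat with the pin inside the slot, and the pointer is back at its starting pixel.
- The gripper is clear of everything. The stick, cup and pen show no visible movement; the arm hid most of the sander in the last picture.
- During the pull I measured the pointer at 22.7 to 24.5 mm and the middle of the fins at 23 to 25 mm, so it should be within about 2 mm of centre against the 7 mm allowed. This was not confirmed by any direct reading.

**What failed or disagreed:**
- **First grasp:** it slipped off the top of the knob. The fingertips stand roughly 30 mm higher than the reported tool position implies. I went in about 29 mm lower and the second grasp held.
- **Pull force:** the sideways force while pulling read about 7 to 8 N. I expected about 12 N for that travel, so I trusted the pictures for the travel.

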